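Open the leaning jar of nuts

TASK

The jar of nuts is clamped leaning in its zinc stand; open it so that the nuts can be got at. Unscrew its lid turn by turn until you feel the thread let go (do not wrench it or pull it off while the thread still holds), lift it off and lay it in the brown bowl, without dropping it in from high up. Leave the dustpan, the caddy, the small jar and the loose angle bracket where they are, and do not tip the bowl over.

Things in the scene. Friction and masses are not known exactly. Their poses are not given: they have to be found in the camera images.
- lid_center (a point): Centre of the leaning jar's steel screw lid: round, 60 mm across, 26 mm tall, finely ribbed, 45 g. z is its axis, pointing out through its closed top face, 13 mm away; its open lower edge is 13 mm the other way. It unscrews anticlockwise as seen looking at its top face, stays where it is left when let go part-way, and is lifted off along the jar's axis. Its side can be gripped at any angle.
- jar_mouth (a point): Centre of the rim of the leaning jar. z is the jar's axis, pointing out of the mouth and leaning 32 degrees from vertical, roughly towards the robot. Mouth 37 mm wide inside; threaded neck 51 mm over the thread, 36 mm long down to the shoulder; body 70 mm across, jar 110 mm long, nuts inside. With the lid fully on, the lid's centre is 10 mm below the rim.
- stand: Zinc stand, 150 x 110 mm base plate, fixed to the bench and clamping the jar, which cannot turn; origin at the centre of its underside; the jar leans to its -x. The thread: right-handed, the lid rises 8 mm a turn, 1.8 mm of axial play; it lets go after between one and a half and two turns, about 13 mm up; until then the thread stops a pull firmly; over 80 N on it is wrenching.
- bowl_in (a point): Centre of the inner floor of the brown ceramic bowl, which stands loose on the bench: 170 mm across the rim, 48 mm tall, wall 5 mm, 0.6 kg. The inside is round and free all round.
- pan_floor (a point): Bystander: stainless steel dustpan, loose; centre of its floor, 3 mm above the bench. Floor 200 x 200 mm, walls up to 45 mm tall, handle 110 mm further to its +x, up to 60 mm high.
- caddy: Bystander: yellow plastic tool caddy, 130 x 240 mm (its x, y), walls 90 mm tall, carrying bar along y 170 mm up; origin at the centre of its underside.
- spare_jar: Bystander: small upright jar with a lid, 52 mm across, 85 mm tall; origin at the centre of its underside.
- angle: Bystander: loose zinc angle bracket, 90 x 40 mm, 60 mm tall at its +x end; origin at the centre of its underside.

How it is judged (in metres and radians):
On the way:
1. the lid is being unscrewed: risen 7 mm or more on the neck, still square on it (z of lid_center in the frame of jar_mouth between -0.003 and 0.004 m and distance between lid_center and jar_mouth below 0.008 m and angle between the z axis of lid_center and the z axis of jar_mouth, either way round below 0.2 rad).
At the end, for the whole second after the job is handed in: The lid lies at rest in the bowl, any way up: its centre within 55 mm sideways of the bowl's centre and less than 45 mm above the bowl's inner floor (horizontal distance between lid_center and bowl_in below 0.055 m and z of lid_center in the frame of bowl_in below 0.045 m and linear speed of lid below 0.02 m/s and angular speed of lid below 0.2 rad/s); the robot touches nothing.
It fails at once if the lid wrenched or pulled against the thread with more than 80 N (contact force between lid and stand above 80 N).
It fails at once if the dustpan, the caddy, the small jar or the loose angle bracket moved more than 30 mm (distance of any of caddy, spare_jar, angle, pan_floor from where it was at the start of the episode above 0.03 m).
It fails at once if the bowl tipped over (more than 0.6 rad) (angle between bowl_in's own z axis and vertical above 0.6 rad).
It fails at once if the lid dropped from high up (falling free faster than 1 m/s, about 50 mm) (linear speed of lid above 1 m/s and contact force between lid and the fingers below 0.05 N).
It also fails if it takes over 72 s, if anything falls off the work surface, if the arm or the gripper's body presses on something with over 40 N, if the wrist force passes 120 N, or if a joint passes its speed limit or range.

ROBOT

A 6-joint arm with a two-finger parallel gripper is mounted at the origin on the work surface. World frame = base frame: x ahead of the robot, y to its left, z up, the work surface at z = 0. Lengths are in mm, angles in rad, forces in N, time in s.
With the tool pointing down it reaches from about 350 to 975 mm from the base axis. Payload 7.1 kg.
Tool frame: the origin (TCP) lies at the very end of the fingers, on their centre line; the grasp point (between the pads) lies 19 mm behind it; z points along the fingers, y is the direction in which the jaws open and shut (so a half turn about z gives the same grasp; the last joint's range is limited). The gripper opens to 88 mm and grips with 3 to 60 N. Pads are 20 mm wide; open, the fingers measure 115 mm over their backs; the gripper's body (75 mm by 178 mm) begins 61 mm behind the grasp point.
Start: joints at [-1.149, 0.423, 1.63, -0, 1.089, -0.019], TCP at [266.679, -565.232, 222.675] pointing down, gripper open.
Joint ranges: [-3, 3], [-0.9, 2.11], [0.09, 2.58], [-1.31, 4.45], [0.11, 2.69], [-2.54, 2.54]. Speed limits (rad/s): [2.39, 2.39, 3.01, 3.14, 3.14, 3.14].

INTERFACE

Orientations are given as a rotation vector (axis times angle).
In Python, from workcell import monitor, vision, order, find_in, regions_of, place_of gives the robot as it stands. The module is installed in compiled form; this text tells all that it offers.
- The arm moves only by the tool carry_out, never from a script. Its argument "targets" is a list of rows, each a list of 3 entries, a list of its own where there are three numbers: the turn, a rotation vector about the world's x, y, z in degrees, then the shift along the world's x, y, z in mm, then the finger opening in mm, from 0 to 87.8. In form: [[[rx, ry, rz], [x, y, z], hand], ...]. A call has 1 to 10 rows; each row is the pose to reach, as a shift and turn from the pose commanded when the call began; what a row does not reach only later rows make up. A row lasts 1/12 s, in which the tool goes at most 41.7 mm and 7.16 degrees, less where a joint would pass 70% of its speed; a pose out of reach is approached as far as the arm can. A call with a gripper value outside its range is refused whole. The fingers move at their own pace and stop on an object; the grip force is fixed at half the most. Time passes only in rows, so rows that repeat a pose let the fingers close. It gives the time, the measured TCP pose, the force and the opening at its end, in the units of the state.
- monitor.get_obs(): the state, without advancing time (a new reading comes with each control period).
- vision.get_image(name): name is "side" or "top"; returns the picture (420x560x3 uint8, red, green, blue); there is no depth.
- vision.camera_model(name): a dict with "K" (3x3 intrinsics, pixels), "dist" ([k1, k2, p1, p2, k3] as OpenCV has them; the pictures are not rectified), "rvec" (rotation vector, rad) and "tvec" (3), from world to camera coordinates, as OpenCV has them. Camera axes: x right, y down, z forward; pixel columns grow to the right and rows downward; lengths in mm; the calibration is good to about 2 mm. A picture is of the moment at which its call begins. camera_model takes no time and is no camera call.
- order.close_job(): hands the job in, once; it reports no verdict.
Trained networks look in the newest picture that a camera, given by its name, has taken for a name from the list of things; names that differ only in an ending like _2 or _b are one class to them, and where a whole thing is asked for, a point or a joint stands for the part that bears it (a point fixed in the world has none). Each returns a list of dicts, best first, with "confidence" (0 to 1); they miss things now and then, are a little off and sometimes report something else, mostly with a low value. They report only what shows in the picture. A call takes as long as a camera call.
- find_in(query, camera): "point" ([x, y, z] in mm, in the coordinates of the camera as it stood for that picture, good to about 4 mm: the middle of the surface that is visible of it).
- regions_of(query, camera): "mask" (420x560 bool, what is visible of it).
- place_of(query, camera): "point" ([x, y, z] in mm, in the coordinates of the camera as it stood for that picture, good to about 4 mm: a listed point, or the origin of a listed thing).
The state is a dict: "t": time; "qpos": joint angles; "qvel": joint speeds; "joint_torque": joint torques, N m; "ee_pos": TCP position; "orientation": TCP orientation; "ft_force": force on the tool from outside, world axes, zero at the start; "moment": the same for the moment, N m; "width": finger opening in mm.
Only numpy, scipy, OpenCV 4.12 (cv2) and the standard library are available. Lean on these libraries where they do the work, as an engineer would, in place of code of your own. Each camera call takes 0.05 s, during which the arm holds its last target.

## Working session

There is one attempt and no reset: what is moved stays moved. The work goes in short steps, Python scripts to look and compute and a tool call to move; the robot and the scene stay as the last step left them, time stands still between calls to the robot, and variables do not carry over. Pictures are saved under pics/ and viewed, and the job is handed in when it is done.

Besides the shell and the picture viewer there is one more tool, called after "Emit:" by a JSON object that holds its "api" and its "payload". carry_out: Moves the arm, as the interface text tells. Its arguments: {"type":"object","properties":{"targets":{"type":"array","items":{"type":"array"}}},"required":["targets"]}

```bash
mkdir -p pics
cat > h.py <<'E'
import numpy as np, cv2
from workcell import monitor, vision, order, find_in, regions_of, place_of
def cam2w(name,p):
    m=vision.camera_model(name);R,_=cv2.Rodrigues(np.array(m['rvec'],float));return R.T@(np.array(p,float).ravel()-np.array(m['tvec'],float).ravel())
def w2px(name,P):
    m=vision.camera_model(name)
    return cv2.projectPoints(np.array(P,float).reshape(-1,1,3),np.array(m['rvec'],float),np.array(m['tvec'],float),np.array(m['K'],float),np.array(m['dist'],float))[0].reshape(-1,2)
def snap(name,f):
    im=vision.get_image(name);cv2.imwrite('pics/'+f,im[:,:,::-1]);return im
E
python3 - <<'E'
from h import *
for c in ['side','top']:
    snap(c,c+'0.png')
    for q in ['lid_center','jar_mouth','stand','bowl_in','pan_floor','caddy','spare_jar','angle']:
        r=place_of(q,c)
        print(c,q,[(round(x['confidence'],2),cam2w(c,x['point']).round(1)) for x in r[:3]])
o=monitor.get_obs();print(o)
E
```

```text
side lid_center [(0.84, array([554.8,  22.9, 132.5]))]
side jar_mouth []
side stand [(0.58, array([5.797e+02, 3.160e+01, 1.000e-01]))]
side bowl_in [(0.71, array([467.3, 267.6,   5. ]))]
side pan_floor [(0.85, array([ 444.3, -279.5,    0.7]))]
side caddy [(0.67, array([798.4,  59.7,   1.3]))]
side spare_jar [(0.69, array([ 750.4, -146.6,   -1.4]))]
side angle [(0.95, array([379.7,  32.9,  -3.4]))]
top lid_center [(0.91, array([561. ,  24.1, 129.3]))]
top jar_mouth [(0.68, array([553.8,  18.5, 139.8]))]
top stand [(0.65, array([577.8,  22.6,   4.2]))]
top bowl_in [(0.78, array([463.3, 265.8,   5.2]))]
top pan_floor [(0.71, array([ 447.7, -284.8,    2.5]))]
top caddy [(0.89, array([798.7,  60.2,  -3.1]))]
top spare_jar [(0.79, array([ 753.8, -145.4,   -0.8]))]
top angle [(0.88, array([374.7,  23.2,   3.6])), (0.46, array([ 448.7, -284.6,    4.6]))]
{'t': 0.9, 'qpos': array([-1.14903939e+00,  4.23075533e-01,  1.62991212e+00,  1.26096437e-05,
        1.08860830e+00, -1.89966720e-02]), 'qvel': array([-9.69236397e-04, -1.00731476e-05,  1.49090424e-03, -1.76465261e-05,
        1.49989555e-03, -1.13949344e-03]), 'joint_torque': array([-5.46613210e-04, -5.44561100e+01, -2.74044603e+01,  6.45858399e-02,
        1.68706756e-02, -2.25107996e-06]), 'ee_pos': array([ 266.65675199, -565.23393967,  222.6855802 ]), 'orientation': array([-3.06561038e+00, -6.86733606e-01, -1.61580702e-05]), 'ft_force': array([ 0.35083897, -0.35375118,  0.7658005 ]), 'moment': array([-0.03259753,  0.01922775,  0.00059356]), 'width': 87.8431960019265}
```

View pics/side0.png

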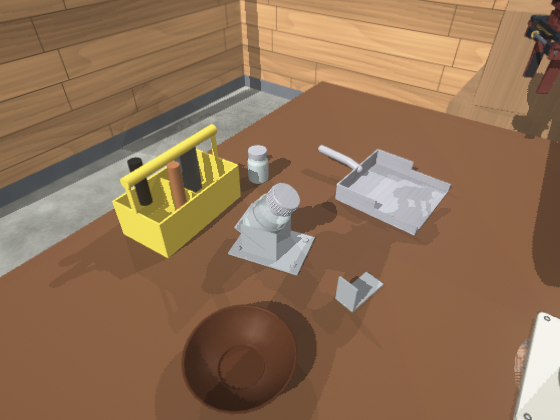

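View pics/top0.png

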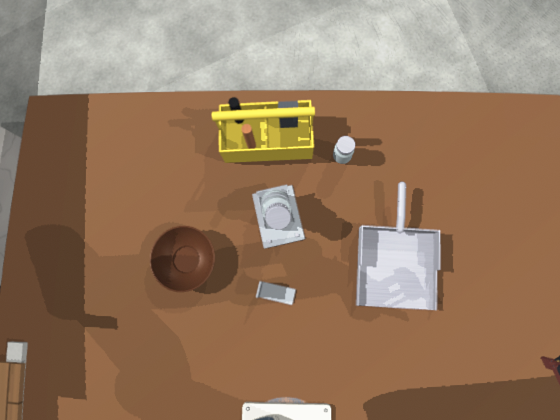

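Run:
```python
from h import *
for c in ['side','top']:
    m=vision.camera_model(c);print(c,np.round(m['K'],1),m['dist'],'center',cam2w(c,[0,0,0]))
    for q in ['lid_center','stand']:
        r=regions_of(q,c)
        for x in r[:2]:
            k=np.array(x['mask']);ys,xs=np.nonzero(k);print(c,q,x['confidence'],k.sum(),xs.min(),xs.max(),ys.min(),ys.max(),xs.mean(),ys.mean())
            np.save(f'{c}_{q}.npy',k) if x is r[0] else 0
```

```text
side [[382.6   0.  282.6]
 [  0.  382.6 207.4]
 [  0.    0.    1. ]] [0.03443298 0.         0.         0.         0.        ] center [244.35133337 476.97360403 573.200739  ]
side lid_center 0.57 847 266 299 183 216 282.3069657615112 199.64462809917356
side stand 0.74 3843 229 314 194 274 270.1928181108509 239.2607338017174
top [[388.7   0.  282.8]
 [  0.  388.7 207.4]
 [  0.    0.    1. ]] [-0.08401897  0.          0.          0.          0.        ] center [ 399.20261054  -18.91484333 1022.23618196]
top lid_center 0.73 559 265 290 203 229 277.1985688729875 215.75313059033988
top stand 0.97 1909 251 303 185 247 277.5882661079099 215.27867993713986
```

Run:
```python
from h import *
a=cv2.imread('pics/side0.png')[165:285,215:330];b=cv2.imread('pics/top0.png')[175:260,235:320]
a=cv2.resize(a,None,fx=5,fy=5,interpolation=cv2.INTER_CUBIC);b=cv2.resize(b,None,fx=7,fy=7,interpolation=cv2.INTER_CUBIC)
cv2.imwrite('pics/side0c.png',a);cv2.imwrite('pics/top0c.png',b)
```

```text
(no output)
```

View pics/side0c.png

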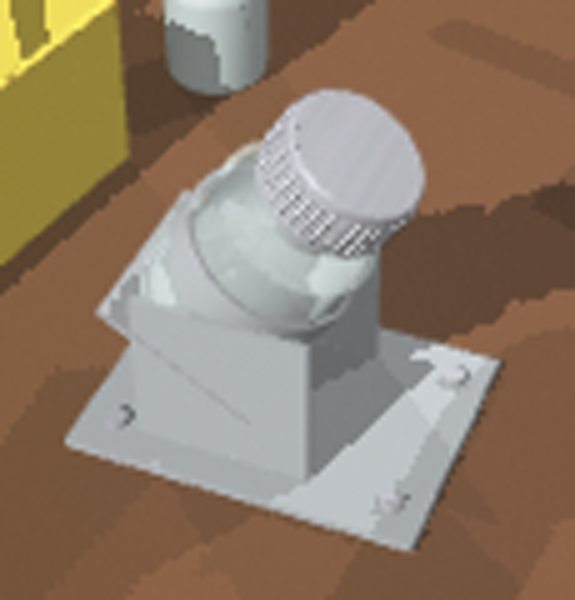

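View pics/top0c.png

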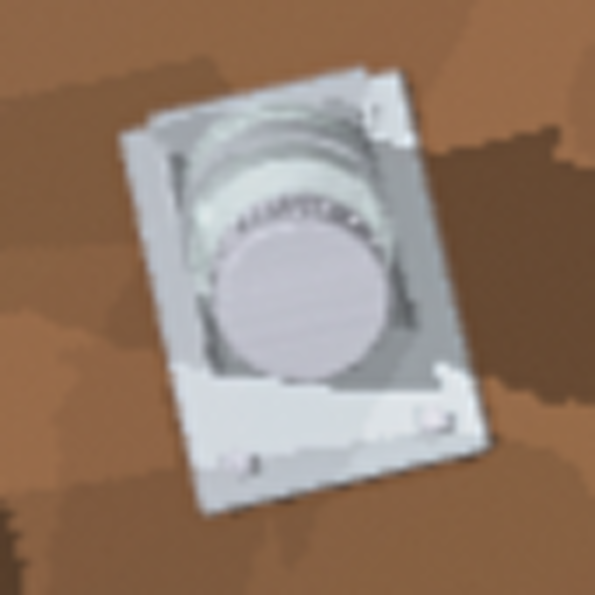

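```bash
cat > fit.py <<'E'
from h import *
from scipy.optimize import least_squares, minimize
def f(p,s,o): return [(np.array(q)+.5)/s-.5+np.array(o) for q in p]
S=f([(65,442),(412,550),(500,360)],5,(215,165));T=f([(122,133),(400,70),(490,447),(205,515)],7,(235,175))
def R(y):c,s=np.cos(y),np.sin(y);return np.array([[c,-s],[s,c]])
def corn(p,idx,z=5):
    c=[(75,55),(75,-55),(-75,-55),(-75,55)]
    return [np.r_[p[:2]+R(p[2])@np.array(c[i],float),p[3]] for i in idx]
def res(p):
    a=w2px('top',corn(p,[0,1,2,3]));b=w2px('side',corn(p,[0,3,2]))
    return np.r_[(a-T).ravel(),(b-S).ravel()]
r=least_squares(res,[578,25,.15,5]);print('stand',r.x,np.degrees(r.x[2]));print(r.fun.round(1))
yaw=r.x[2]
for c in['top','side']:
    fn=(lambda p:(w2px('top',corn([*p,5],[0,1,2,3]))-T).ravel()) if c=='top' else (lambda p:(w2px('side',corn([*p,5],[0,3,2]))-S).ravel())
    q=least_squares(fn,[578,25,.15]);print(c,q.x,np.degrees(q.x[2]),q.fun.round(1))
def lidpts(c,yaw,lean=np.radians(32)):
    ax=np.array([-np.sin(lean)*np.cos(yaw),-np.sin(lean)*np.sin(yaw),np.cos(lean)])
    e1=np.array([-np.sin(yaw),np.cos(yaw),0]);e2=np.cross(ax,e1)
    t=np.linspace(0,2*np.pi,60,endpoint=False)[:,None]
    ring=30*(np.cos(t)*e1+np.sin(t)*e2)
    return np.vstack([c+ring+13*ax,c+ring-13*ax]),ax
def iou(mask,name,c,yaw):
    p,_=lidpts(c,yaw);h=cv2.convexHull(w2px(name,p).astype(np.float32)).reshape(-1,2)
    k=8;m=np.zeros((420*4,560*4),np.uint8)
    cv2.fillPoly(m,[np.round((h+.5)*4-.5).astype(int)],1)
    M=np.kron(mask,np.ones((4,4),np.uint8))
    return (m&M).sum()/(m|M).sum()
if __name__=='__main__':
    ms=np.load('side_lid_center.npy').astype(np.uint8);mt=np.load('top_lid_center.npy').astype(np.uint8)
    g=lambda p:-iou(ms,'side',p,yaw)-iou(mt,'top',p,yaw)
    q=minimize(g,[558,22,131],method='Nelder-Mead',options=dict(initial_simplex=[[558,22,131],[564,22,131],[558,28,131],[558,22,139]]))
    print('lid',q.x,q.fun,iou(ms,'side',q.x,yaw),iou(mt,'top',q.x,yaw))
    d=R(yaw).T@(q.x[:2]-r.x[:2]);print('lid in stand frame',d)
    for c in['side','top']:
        im=cv2.imread(f'pics/{c}0.png');im=cv2.resize(im,None,fx=6,fy=6,interpolation=cv2.INTER_NEAREST)
        p,_=lidpts(q.x,yaw)
        for n in (p[:60],p[60:]):
            cv2.polylines(im,[np.round((w2px(c,n)+.5)*6).astype(int)],True,(0,0,255) ,1)
        u=(w2px(c,q.x)[0]*6).astype(int);cv2.imwrite(f'pics/fit_{c}.png',im[u[1]-200:u[1]+200,u[0]-200:u[0]+200])
E
python3 fit.py
```

```text
stand [ 5.80240719e+02  2.68420609e+01  2.36459657e-01 -2.32431529e-02] 13.5481403643975
[-0.   0.1 -0.2  0.1 -0.1 -0.2 -0.1 -0.5  0.2 -0.1  0.2 -0.4  0.   0.5]
top [5.79068808e+02 2.63350307e+01 2.36041037e-01] 13.524155224666673 [-0.   0.1 -0.   0.   0.1  0.1 -0.  -0.2]
side [5.77848282e+02 3.08499179e+01 2.38430518e-01] 13.6610623872884 [-0.4 -0.1  0.2 -0.2  0.1  0.3]
lid [558.23720382  22.26859125 127.70191791] -1.8692713706862136 0.9334116184292326 0.9358597522569809
lid in stand frame [-22.46262443   0.70838783]
```

```bash
python3 -c "
import cv2,numpy as np
cv2.imwrite('pics/fit.png',np.hstack([cv2.imread('pics/fit_side.png'),cv2.imread('pics/fit_top.png')]))"
```

```text
(no output)
```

View pics/fit.png

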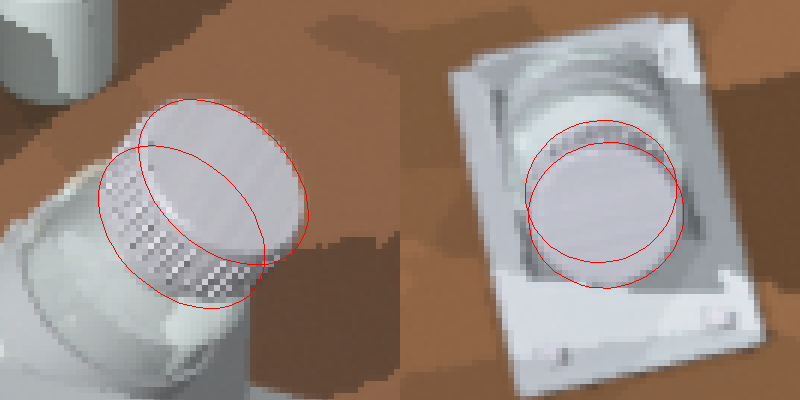

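```bash
cat >> h.py <<'E'
from scipy.spatial.transform import Rotation as Ro
LID=np.array([558.3,22.5,128.]);YAW=0.2365
_l=np.radians(32);A=np.array([-np.sin(_l)*np.cos(YAW),-np.sin(_l)*np.sin(YAW),np.cos(_l)])
U=np.array([np.cos(_l)*np.cos(YAW),np.cos(_l)*np.sin(YAW),np.sin(_l)])
def Rt(q6deg):
    y=Ro.from_rotvec(-A*np.radians(q6deg)).apply(U);z=-A
    return Ro.from_matrix(np.c_[np.cross(y,z),y,z])
def delta(P,R):
    o=monitor.get_obs();R0=Ro.from_rotvec(o['orientation'])
    return np.degrees((R*R0.inv()).as_rotvec()),P-o['ee_pos']
E
python3 - <<'E'
from h import *
print('A',A,'U',U)
for q in (110,120,130):
    w,d=delta(LID+A*70,Rt(q));print(q,w.round(2),np.linalg.norm(w).round(1),d.round(1))
E
```

```text
A [-0.51516842 -0.12416088  0.8480481 ] U [0.82444181 0.19869894 0.52991926]
110 [ 15.91 -28.23 -30.87] 44.8 [255.6 579.  -35.3]
120 [ 18.48 -26.98 -40.6 ] 52.1 [255.6 579.  -35.3]
130 [ 21.   -25.57 -50.32] 60.2 [255.6 579.  -35.3]
```

Emit:
{"api": "carry_out", "payload": {"targets": [[[1.1, -1.6, -2.4], [15.3, 34.7, 5], 87.8], [[2.2, -3.2, -4.9], [30.7, 69.5, 10], 87.8], [[3.3, -4.9, -7.3], [46, 104.2, 15], 87.8], [[4.4, -6.5, -9.7], [61.3, 139, 20], 87.8], [[5.5, -8.1, -12.2], [76.7, 173.7, 20], 87.8], [[6.7, -9.7, -14.6], [92, 208.4, 20], 87.8], [[7.8, -11.3, -17.1], [107.4, 243.2, 20], 87.8], [[8.9, -13, -19.5], [122.7, 277.9, 20], 87.8], [[10, -14.6, -21.9], [138, 312.7, 20], 87.8], [[11.1, -16.2, -24.4], [153.4, 347.4, 20], 87.8]]}}

```text
t: 1.93
ee_pos: [420.5, -216.4, 243.0]
orientation: [-2.977, -0.012, -0.478]
ft_force: [0.1, 0.0, -0.7]
width: 87.9
```

Run:
```python
from h import *
o=monitor.get_obs();print(o['t'],o['ee_pos'],o['qpos'].round(2))
w,d=delta(LID+A*70,Rt(120));print(w.round(2),np.linalg.norm(w).round(1),d.round(1))
```

```text
1.9333 [ 420.51346665 -216.35261282  242.97901739] [-0.7   0.1   2.07  0.41  0.85  0.61]
[  7.32 -10.69 -16.05] 20.6 [101.7 230.2 -55.6]
```

Emit:
{"api": "carry_out", "payload": {"targets": [[[1.0, -1.5, -2.3], [14.5, 33, 0], 87.8], [[2.1, -3.1, -4.6], [29, 66, 0], 87.8], [[3.1, -4.6, -6.9], [43.5, 99, -5], 87.8], [[4.2, -6.1, -9.2], [58, 132, -15], 87.8], [[5.2, -7.6, -11.5], [72.5, 165, -27], 87.8], [[6.3, -9.2, -13.8], [87, 198, -40], 87.8], [[7.3, -10.7, -16], [101.7, 230.2, -55.6], 87.8], [[7.3, -10.7, -16], [101.7, 230.2, -55.6], 87.8]]}}

```text
t: 2.6
ee_pos: [520.7, 17.6, 184.4]
orientation: [-2.81, 0.396, -0.747]
ft_force: [-2.1, -0.1, -0.2]
width: 87.3
```

Run:
```python
from h import *
o=monitor.get_obs();print(o['t'],o['ee_pos'],o['qpos'].round(2))
w,d=delta(LID+A*70,Rt(120));print(w.round(2),np.linalg.norm(w).round(1),d.round(1))
w,d=delta(LID-A*16,Rt(120));print(w.round(2),np.linalg.norm(w).round(1),d.round(1))
ks=snap('side','side1.png');kt=snap('top','top1.png')
u=w2px('side',LID)[0].astype(int);v=w2px('top',LID)[0].astype(int)
f=lambda im,u:cv2.resize(im[u[1]-50:u[1]+50,u[0]-50:u[0]+50],(400,400),interpolation=cv2.INTER_CUBIC)
cv2.imwrite('pics/z1.png',np.hstack([f(ks,u),f(kt,v)])[:,:,::-1])
```

```text
2.6 [520.6842237   17.58494237 184.39789723] [-0.09  0.19  2.24  0.77  0.25  1.05]
[-0.03 -0.28 -0.45] 0.5 [ 1.6 -3.8  3. ]
[-0.03 -0.28 -0.45] 0.5 [ 45.9   6.9 -70. ]
```

View pics/z1.png

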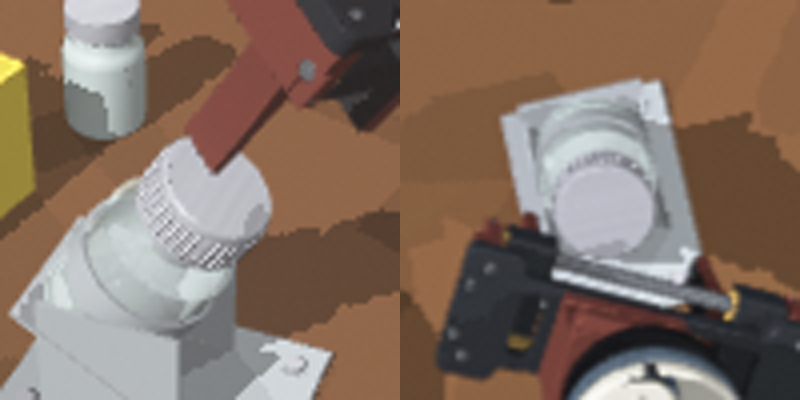

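```bash
cat > kin.py <<'E'
from h import *
from scipy.optimize import least_squares
E=Ro.from_euler
def fkR(q,c=(1,1,1,0)):
    return E('z',q[0])*E('y',q[1]+q[2])*E('z',c[0]*q[3])*E('y',q[4])*E('z',c[1]*q[5]+c[3])
def fk(q,k):
    a1,h,L2,L3x,L3z,T,dy=k
    R1=E('z',q[0]);R2=R1*E('y',q[1]);R3=R1*E('y',q[1]+q[2]);R=fkR(q,CC)
    return R1.apply([a1,dy,h])+R2.apply([0,0,L2])+R3.apply([L3x,0,L3z])+R.apply([0,0,T]),R
CC=(1,1,1,np.pi/2)
E
python3 - <<'E'
from kin import *
o=monitor.get_obs();q=o['qpos'];print(q)
Rm=Ro.from_rotvec(o['orientation'])
q0=[-1.14903939e+00,  4.23075533e-01,  1.62991212e+00,1.26e-5,1.08860830e+00,-.0189967]
R00=Ro.from_rotvec([-3.06561038, -0.686733606, 0])
for s4 in(1,-1):
  for s6 in(1,-1):
    a=(fkR(q0,(s4,s6,1,0)).inv()*R00).as_rotvec();b=(fkR(q,(s4,s6,1,0)).inv()*Rm).as_rotvec();print(s4,s6,a.round(3),b.round(3))
E
```

```text
[-0.10203623  0.18456563  2.23985677  0.76770024  0.25965059  1.04595668]
1 1 [ 0.    -0.     1.571] [0.    0.    1.571]
1 -1 [ 0.    -0.     1.533] [ 0.   -0.   -2.62]
-1 1 [-0.     0.     1.571] [0.141 0.53  3.024]
-1 -1 [-0.     0.     1.533] [ 0.267 -0.267 -1.107]
```

Run:
```python
from kin import *
import json
o=monitor.get_obs();print(o['ee_pos'],LID+A*70,o['ft_force'])
D=[([-1.14903939e+00,  4.23075533e-01,  1.62991212e+00,1.26e-5,1.08860830e+00,-.0189967],[266.65675199, -565.23393967,  222.6855802 ]),
 ([-0.7,0.1,2.07,.41,.85,.61],[ 420.51346665, -216.35261282,  242.97901739]),(list(o['qpos']),list(o['ee_pos']))]
json.dump(D,open('D.json','w'))
w=[1,.05,1]
r=least_squares(lambda k:np.concatenate([wi*(fk(q,k)[0]-np.array(p)) for wi,(q,p) in zip(w,D)]),[0,300,400,0,400,200,12])
print(r.x.round(1),r.fun.round(2))
```

```text
[521.36207224  14.0782442  186.40371646] [522.23821042  13.80873871 187.36336673] [-0.38401093 -0.07602184  0.31624156]
[-2.000e-01  3.117e+02  5.636e+02  7.720e+01  4.848e+02  3.097e+02
  1.190e+01] [-0.   -0.   -0.   -0.02 -0.04  0.04  0.    0.   -0.  ]
```

Emit:
{"api": "carry_out", "payload": {"targets": [[[0, 0, 0], [5, 1.2, -8.5], 87.8], [[0, 0, 0], [10, 2.4, -17], 87.8], [[0, 0, 0], [15.5, 3.7, -25.4], 87.8], [[0, 0, 0], [15.5, 3.7, -25.4], 87.8]]}}

```text
t: 3.03
ee_pos: [538.1, 14.5, 161.6]
orientation: [-2.811, 0.403, -0.754]
ft_force: [-0.8, 0.2, -0.5]
width: 87.4
```

Run:
```python
from kin import *
import json
o=monitor.get_obs();print(o['ee_pos'],LID+A*40,o['qpos'],o['ft_force'])
D=json.load(open('D.json'))+[(list(o['qpos']),list(o['ee_pos']))]
json.dump(D,open('D.json','w'))
w=[1,.05,1,1]
r=least_squares(lambda k:np.concatenate([wi*(fk(q,k)[0]-np.array(p)) for wi,(q,p) in zip(w,D)]),[0,300,400,0,400,200,12])
print(r.x.round(1),r.fun.round(2))
```

```text
[538.06897227  14.49550586 161.62701562] [537.6932631   17.53356498 161.92192385] [-0.09414879  0.26179073  2.22527329  0.96063746  0.21086226  0.85877309] [-0.75581168  0.22745994 -0.46527619]
[ -0.  312.4 563.1  77.5 484.9 309.7  11.9] [-0.   -0.   -0.   -0.01 -0.04  0.04 -0.    0.    0.    0.    0.   -0.  ]
```

```bash
cat >> kin.py <<'E'
KK=[0,312.4,563.1,77.5,484.9,309.7,11.9]
LO=np.array([-3,-.9,.09,-1.31,.11,-2.54]);HI=np.array([3,2.11,2.58,4.45,2.69,2.54])
def ik(P,R,q0):
    f=lambda q:np.r_[(fk(q,KK)[0]-P)/100,(fk(q,KK)[1]*R.inv()).as_rotvec()]
    r=least_squares(f,q0);return r.x,np.abs(r.fun).max()
E
python3 - <<'E'
from kin import *
q=monitor.get_obs()['qpos'];R=Ro.from_rotvec(monitor.get_obs()['orientation'])
for h in (40,30,20,10,0,-8,-16):
    q,e=ik(LID+A*h,Rt(120),q);print(h,q.round(3),round(e,6))
for h in (-16,-10,0,10,30,60,90):
    q,e=ik(LID+A*h,Rt(120),q);print(h,q.round(3))
E
```

```text
40 [-0.087  0.26   2.227  0.962  0.207  0.866] 0.0
30 [-0.082  0.286  2.222  1.042  0.194  0.787] 0.0
20 [-0.078  0.311  2.216  1.13   0.182  0.702] 0.0
10 [-0.074  0.336  2.209  1.225  0.173  0.608] 0.0
0 [-0.07   0.361  2.203  1.326  0.165  0.509] 0.0
-8 [-0.067  0.381  2.197  1.41   0.161  0.427] 0.0
-16 [-0.064  0.401  2.191  1.495  0.158  0.344] 0.0
-16 [-0.064  0.401  2.191  1.495  0.158  0.344]
-10 [-0.066  0.386  2.195  1.431  0.16   0.407]
0 [-0.07   0.361  2.203  1.326  0.165  0.509]
10 [-0.074  0.336  2.209  1.225  0.173  0.608]
30 [-0.082  0.286  2.222  1.042  0.194  0.787]
60 [-0.096  0.209  2.236  0.825  0.238  0.999]
90 [-0.111  0.131  2.246  0.671  0.294  1.147]
```

Emit:
{"api": "carry_out", "payload": {"targets": [[[0, 0, 0], [0, 0, 0], 87.8]]}}

```text
t: 3.12
ee_pos: [537.6, 14.7, 162.2]
orientation: [-2.81, 0.403, -0.755]
ft_force: [0.8, -0.6, 0.3]
width: 87.7
```

Run:
```python
from kin import *
o=monitor.get_obs();print(o['ee_pos']-LID-A*40,o['ft_force'],o['qpos'])
w,d=delta(LID-A*16,Rt(120));print(w.round(2),d.round(1))
```

```text
[-0.1317029  -2.87009605  0.25185959] [ 0.82121244 -0.59327426  0.3287377 ] [-0.09391522  0.25992551  2.22601291  0.95662102  0.2114459   0.86308466]
[ 0.08 -0.06 -0.1 ] [ 29.    9.8 -47.7]
```

Emit:
{"api": "carry_out", "payload": {"targets": [[[0, 0, 0], [0, 2.9, 0], 87.8], [[0, 0, 0], [5, 4.1, -8.2], 87.8], [[0, 0, 0], [10, 5.3, -16.5], 87.8], [[0, 0, 0], [15, 6.5, -24.7], 87.8], [[0, 0, 0], [20, 7.7, -33], 87.8], [[0, 0, 0], [25, 8.9, -41], 87.8], [[0, 0, 0], [29, 9.8, -47.7], 87.8], [[0, 0, 0], [29, 9.8, -47.7], 87.8], [[0, 0, 0], [29, 9.8, -47.7], 87.8]]}}

```text
t: 3.87
ee_pos: [566.3, 25.7, 114.4]
orientation: [-2.81, 0.401, -0.754]
ft_force: [0.1, 0.7, 0.3]
width: 87.8
```

Run:
```python
from kin import *
ks=snap('side','side2.png');kt=snap('top','top2.png')
o=monitor.get_obs();print(o['t'],o['ee_pos']-LID+A*16,o['ft_force'],o['qpos'])
w,d=delta(LID-A*16,Rt(120));print(w.round(2),d.round(1))
u=w2px('side',LID)[0].astype(int);v=w2px('top',LID)[0].astype(int)
f=lambda im,u:cv2.resize(im[u[1]-50:u[1]+50,u[0]-50:u[0]+50],(400,400),interpolation=cv2.INTER_CUBIC)
cv2.imwrite('pics/z2.png',np.hstack([f(ks,u),f(kt,v)])[:,:,::-1])
```

```text
3.9667 [-0.28512186  1.17907343  0.29586813] [ 0.50701809 -0.11971687  0.58096848] [-0.06103849  0.39965391  2.190706    1.48394336  0.15709109  0.35355488]
[ 0.08 -0.03 -0.19] [ 0.3 -1.2 -0.3]
```

View pics/z2.png

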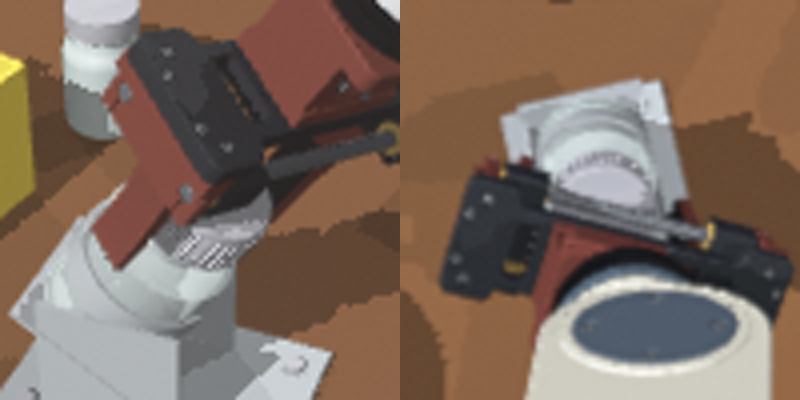

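Emit:
{"api": "carry_out", "payload": {"targets": [[[0, 0, 0], [0, -1.2, 0], 75], [[0, 0, 0], [0, -1.2, 0], 66], [[0, 0, 0], [0, -1.2, 0], 62]]}}

```text
t: 4.22
ee_pos: [566.3, 24.5, 114.4]
orientation: [-2.81, 0.401, -0.755]
ft_force: [-0.3, 0.4, 0.5]
width: 71.2
```

Emit:
{"api": "carry_out", "payload": {"targets": [[[0, 0, 0], [0, 0, 0], 58], [[0, 0, 0], [0, 0, 0], 55], [[0, 0, 0], [0, 0, 0], 50], [[0, 0, 0], [0, 0, 0], 50]]}}

```text
t: 4.55
ee_pos: [566.3, 24.6, 114.1]
orientation: [-2.81, 0.401, -0.754]
ft_force: [-1.9, -0.9, 3.8]
width: 60.8
```

Run:
```python
from kin import *
o=monitor.get_obs();print(o['t'],o['ee_pos']-LID+A*16,o['ft_force'],o['moment'],o['width'],o['qpos'])
R=Ro.from_rotvec(o['orientation']);print('F tool',R.inv().apply(o['ft_force']),'axis',R.apply([0,0,-1]),A)
```

```text
4.55 [-0.25605837  0.12464923 -0.2978905 ] [-1.88360292 -0.88578293  3.76207245] [-0.00357013  0.2418801  -0.03284363] 60.76029386292125 [-0.06357093  0.40100751  2.19040009  1.48513141  0.1583113   0.35013085]
F tool [ 0.43114176  0.23267624 -4.27150313] axis [-0.51376752 -0.12468592  0.84882057] [-0.51516842 -0.12416088  0.8480481 ]
```

Emit:
{"api": "carry_out", "payload": {"targets": [[[-1.8, -0.43, 2.97], [-0.04, -0.01, 0.07], 50], [[-3.61, -0.87, 5.94], [-0.08, -0.02, 0.13], 50], [[-7.21, -1.74, 11.87], [-0.16, -0.04, 0.26], 50], [[-10.82, -2.61, 17.81], [-0.24, -0.06, 0.4], 50], [[-14.42, -3.48, 23.75], [-0.32, -0.08, 0.53], 50], [[-18.03, -4.35, 29.68], [-0.4, -0.1, 0.66], 50]]}}

```text
t: 5.05
ee_pos: [565.8, 24.6, 114.5]
orientation: [-2.943, -0.495, -0.85]
ft_force: [0.6, 0.0, 0.3]
width: 60.6
```

```bash
cat > st.py <<'E'
from kin import *
o=monitor.get_obs();R=Ro.from_rotvec(o['orientation'])
d=o['ee_pos']-LID
print('t',o['t'],'h',round(d@A,2),'off',(d-A*(d@A)).round(2),'Ftool',R.inv().apply(o['ft_force']).round(1),'Mtool',R.inv().apply(o['moment']).round(2),'w',round(o['width'],2),'q',o['qpos'].round(3),'axis err deg',np.degrees(np.cross(R.apply([0,0,-1]),A)).round(2))
E
python3 st.py
```

```text
t 5.05 h -15.6 off [-0.53  0.18 -0.3 ] Ftool [0.7 0.2 0. ] Mtool [ 0.   -0.24 -0.02] w 60.61 q [-0.063  0.4    2.191  1.477  0.157 -0.258] axis err deg [ 0.03 -0.12  0.  ]
```

Emit:
{"api": "carry_out", "payload": {"targets": [[[-3.61, -0.87, 5.94], [-0.08, -0.02, 0.13], 50], [[-7.21, -1.74, 11.87], [-0.16, -0.04, 0.26], 50], [[-10.82, -2.61, 17.81], [-0.24, -0.06, 0.4], 50], [[-14.42, -3.48, 23.75], [-0.32, -0.08, 0.53], 50], [[-18.03, -4.35, 29.68], [-0.4, -0.1, 0.66], 50], [[-21.64, -5.21, 35.62], [-0.48, -0.12, 0.79], 50], [[-25.24, -6.08, 41.55], [-0.56, -0.14, 0.92], 50], [[-28.85, -6.95, 47.49], [-0.64, -0.15, 1.06], 50], [[-32.46, -7.82, 53.43], [-0.72, -0.17, 1.19], 50], [[-36.06, -8.69, 59.36], [-0.8, -0.19, 1.32], 50]]}}

```text
t: 5.88
ee_pos: [565.5, 23.9, 116.0]
orientation: [1.977, 1.944, 0.679]
ft_force: [1.5, -0.0, 0.3]
width: 60.5
```

```bash
python3 st.py
```

```text
t 5.8833 h -14.05 off [-0.06 -0.36 -0.09] Ftool [-0.   1.5  0.5] Mtool [-0.02 -0.32 -0.05] w 60.51 q [-0.063  0.396  2.193  1.479  0.154 -1.481] axis err deg [0.15 0.02 0.1 ]
```

Emit:
{"api": "carry_out", "payload": {"targets": [[[-3.61, -0.87, 5.94], [-0.08, -0.02, 0.13], 50], [[-7.21, -1.74, 11.87], [-0.16, -0.04, 0.26], 50], [[-10.82, -2.61, 17.81], [-0.24, -0.06, 0.4], 50], [[-14.42, -3.48, 23.75], [-0.32, -0.08, 0.53], 50], [[-18.03, -4.35, 29.68], [-0.4, -0.1, 0.66], 50], [[-21.64, -5.21, 35.62], [-0.48, -0.12, 0.79], 50], [[-25.24, -6.08, 41.55], [-0.56, -0.14, 0.92], 50], [[-25.24, -6.08, 41.55], [-0.56, -0.14, 0.92], 50]]}}

```text
t: 6.55
ee_pos: [564.9, 24.3, 117.0]
orientation: [0.949, 2.471, 0.43]
ft_force: [1.5, -0.5, 0.1]
width: 60.9
```

```bash
python3 st.py
```

```text
t 6.55 h -12.93 off [-0.06  0.15 -0.02] Ftool [-1.4  0.5  0.6] Mtool [-0.2  -0.08 -0.04] w 60.93 q [-0.063  0.393  2.194  1.482  0.157 -2.338] axis err deg [0.06 0.1  0.05]
```

Emit:
{"api": "carry_out", "payload": {"targets": [[[0, 0, 0], [0, 0, 0], 87.8], [[0, 0, 0], [0, 0, 0], 87.8], [[0, 0, 0], [0, 0, 0], 87.8], [[3.61, 0.87, -5.94], [0, 0, 0], 87.8], [[7.21, 1.74, -11.87], [0, 0, 0], 87.8], [[10.82, 2.61, -17.81], [0, 0, 0], 87.8], [[14.42, 3.48, -23.75], [0, 0, 0], 87.8], [[18.03, 4.35, -29.68], [0, 0, 0], 87.8], [[21.64, 5.21, -35.62], [0, 0, 0], 87.8], [[25.24, 6.08, -41.55], [0, 0, 0], 87.8]]}}

```text
t: 7.38
ee_pos: [564.3, 24.3, 116.8]
orientation: [1.993, 1.933, 0.683]
ft_force: [0.5, 0.6, 0.9]
width: 87.9
```

```bash
python3 st.py
```

```text
t 7.3833 h -12.87 off [-0.6   0.18 -0.34] Ftool [ 0.7  0.8 -0.4] Mtool [ 0.16 -0.1   0.  ] w 87.93 q [-0.063  0.393  2.194  1.467  0.156 -1.455] axis err deg [ 0.09 -0.03  0.05]
```

Emit:
{"api": "carry_out", "payload": {"targets": [[[3.61, 0.87, -5.94], [0, 0, 0], 87.8], [[7.21, 1.74, -11.87], [0, 0, 0], 87.8], [[10.82, 2.61, -17.81], [0, 0, 0], 87.8], [[14.42, 3.48, -23.75], [0, 0, 0], 87.8], [[18.03, 4.35, -29.68], [0, 0, 0], 87.8], [[21.64, 5.21, -35.62], [0, 0, 0], 87.8], [[25.24, 6.08, -41.55], [0, 0, 0], 87.8], [[28.85, 6.95, -47.49], [0, 0, 0], 87.8], [[32.46, 7.82, -53.43], [0, 0, 0], 87.8], [[36.06, 8.69, -59.36], [0, 0, 0], 87.8]]}}

```text
t: 8.22
ee_pos: [564.3, 24.3, 116.7]
orientation: [-2.943, -0.474, -0.849]
ft_force: [-0.2, -0.7, 0.5]
width: 87.9
```

Emit:
{"api": "carry_out", "payload": {"targets": [[[3.61, 0.87, -5.94], [0, 0, 0], 87.8], [[7.21, 1.74, -11.87], [0, 0, 0], 87.8], [[10.82, 2.61, -17.81], [0, 0, 0], 87.8], [[14.42, 3.48, -23.75], [0, 0, 0], 87.8], [[18.03, 4.35, -29.68], [0, 0, 0], 87.8], [[21.64, 5.21, -35.62], [0, 0, 0], 87.8], [[25.24, 6.08, -41.55], [0, 0, 0], 87.8], [[28.85, 6.95, -47.49], [0, 0, 0], 87.8], [[32.46, 7.82, -53.43], [0, 0, 0], 87.8], [[36.06, 8.69, -59.36], [0, 0, 0], 87.8]]}}

```text
t: 9.05
ee_pos: [564.3, 24.3, 116.7]
orientation: [-2.451, 1.187, -0.601]
ft_force: [-0.0, 0.1, -0.4]
width: 87.6
```

```bash
python3 st.py
```

```text
t 9.05 h -12.87 off [-0.64  0.18 -0.36] Ftool [-0.2  0.2  0.3] Mtool [-0.2  -0.14  0.06] w 87.61 q [-0.065  0.393  2.194  1.457  0.161  0.995] axis err deg [-0.07 -0.08 -0.06]
```

Emit:
{"api": "carry_out", "payload": {"targets": [[[3.61, 0.87, -5.94], [0, 0, 0], 87.8], [[7.21, 1.74, -11.87], [0, 0, 0], 87.8], [[10.82, 2.61, -17.81], [0, 0, 0], 87.8], [[14.42, 3.48, -23.75], [0, 0, 0], 87.8], [[18.03, 4.35, -29.68], [0, 0, 0], 87.8], [[21.64, 5.21, -35.62], [0, 0, 0], 87.8], [[25.24, 6.08, -41.55], [0, 0, 0], 87.8], [[28.85, 6.95, -47.49], [0, 0, 0], 87.8], [[32.46, 7.82, -53.43], [0, 0, 0], 87.8], [[36.06, 8.69, -59.36], [0, 0, 0], 87.8]]}}

```text
t: 9.88
ee_pos: [564.3, 24.3, 116.7]
orientation: [-1.265, 2.266, -0.199]
ft_force: [0.0, -0.4, -0.2]
width: 87.8
```

Emit:
{"api": "carry_out", "payload": {"targets": [[[4.12, 1, -6.8], [0.5, 0, 0.3], 80], [[4.12, 1, -6.8], [0.5, 0, 0.3], 70], [[4.12, 1, -6.8], [0.5, 0, 0.3], 62], [[4.12, 1, -6.8], [0.5, 0, 0.3], 56], [[4.12, 1, -6.8], [0.5, 0, 0.3], 50], [[4.12, 1, -6.8], [0.5, 0, 0.3], 50], [[4.12, 1, -6.8], [0.5, 0, 0.3], 50]]}}

```text
t: 10.47
ee_pos: [565.0, 24.2, 117.1]
orientation: [-1.111, 2.339, -0.152]
ft_force: [-1.0, -1.1, -0.2]
width: 60.0
```

```bash
python3 st.py
python3 - <<'E'
from kin import *
ks=snap('side','side3.png')
u=w2px('side',LID)[0].astype(int)
f=lambda im,u:cv2.resize(im[u[1]-50:u[1]+50,u[0]-50:u[0]+50],(400,400),interpolation=cv2.INTER_CUBIC)
cv2.imwrite('pics/z3.png',np.hstack([f(cv2.imread('pics/side0.png')[:,:,::-1],u),f(ks,u)])[:,:,::-1])
E
```

```text
t 10.4667 h -12.87 off [0.04 0.14 0.04] Ftool [ 1.5  0.  -0.5] Mtool [-0.21  0.05 -0.01] w 60.01 q [-0.065  0.393  2.194  1.473  0.16   2.333] axis err deg [-0.06  0.06 -0.03]
```

View pics/z3.png

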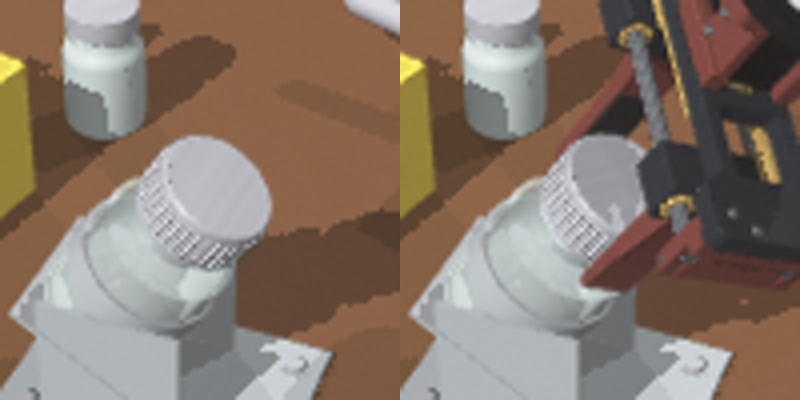

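Run:
```python
from kin import *
print((w2px('side',LID+A*3.4)-w2px('side',LID))*4)
a=cv2.imread('pics/side0.png');b=cv2.imread('pics/side3.png')
u=w2px('side',LID)[0].astype(int)
g=lambda im:cv2.cvtColor(im,cv2.COLOR_BGR2GRAY).astype(np.float32)
T=g(a)[u[1]-12:u[1]+14,u[0]-20:u[0]-4];
S=g(b)[u[1]-20:u[1]+22,u[0]-28:u[0]+4]
r=cv2.matchTemplate(S,T,cv2.TM_CCOEFF_NORMED);k=np.unravel_index(r.argmax(),r.shape);print('dy,dx px',k[0]-8,k[1]-8,r.max());print(r[k[0]-2:k[0]+3,k[1]-2:k[1]+3].round(2))
```

```text
[[ 3.68311374 -3.93996828]]
dy,dx px 0 0 0.8055499
[[0.59 0.62 0.73 0.69 0.73]
 [0.63 0.72 0.72 0.8  0.71]
 [0.72 0.73 0.81 0.77 0.78]
 [0.74 0.78 0.75 0.78 0.58]
 [0.76 0.74 0.74 0.6  0.56]]
```

Emit:
{"api": "carry_out", "payload": {"targets": [[[-3.61, -0.87, 5.94], [-0.08, -0.02, 0.13], 50], [[-7.21, -1.74, 11.87], [-0.16, -0.04, 0.26], 50], [[-10.82, -2.61, 17.81], [-0.24, -0.06, 0.4], 50], [[-14.42, -3.48, 23.75], [-0.32, -0.08, 0.53], 50], [[-18.03, -4.35, 29.68], [-0.4, -0.1, 0.66], 50], [[-21.64, -5.21, 35.62], [-0.48, -0.12, 0.79], 50], [[-25.24, -6.08, 41.55], [-0.56, -0.14, 0.92], 50], [[-28.85, -6.95, 47.49], [-0.64, -0.15, 1.06], 50], [[-32.46, -7.82, 53.43], [-0.72, -0.17, 1.19], 50], [[-36.06, -8.69, 59.36], [-0.8, -0.19, 1.32], 50]]}}

```text
t: 11.35
ee_pos: [564.2, 24.0, 118.5]
orientation: [-2.355, 1.329, -0.565]
ft_force: [1.1, -0.6, -0.6]
width: 59.7
```

```bash
python3 st.py
```

```text
t 11.35 h -11.29 off [0.12 0.1  0.09] Ftool [ 0.9 -0.2  1. ] Mtool [-0.18 -0.07  0.03] w 59.74 q [-0.066  0.389  2.194  1.436  0.161  1.142] axis err deg [-0.07 -0.04 -0.05]
```

Emit:
{"api": "carry_out", "payload": {"targets": [[[-3.61, -0.87, 5.94], [-0.08, -0.02, 0.13], 50], [[-7.21, -1.74, 11.87], [-0.16, -0.04, 0.26], 50], [[-10.82, -2.61, 17.81], [-0.24, -0.06, 0.4], 50], [[-14.42, -3.48, 23.75], [-0.32, -0.08, 0.53], 50], [[-18.03, -4.35, 29.68], [-0.4, -0.1, 0.66], 50], [[-21.64, -5.21, 35.62], [-0.48, -0.12, 0.79], 50], [[-25.24, -6.08, 41.55], [-0.56, -0.14, 0.92], 50], [[-28.85, -6.95, 47.49], [-0.64, -0.15, 1.06], 50], [[-32.46, -7.82, 53.43], [-0.72, -0.17, 1.19], 50], [[-36.06, -8.69, 59.36], [-0.8, -0.19, 1.32], 50]]}}

```text
t: 12.18
ee_pos: [563.5, 23.8, 119.9]
orientation: [-2.935, -0.285, -0.835]
ft_force: [1.5, -0.2, 0.9]
width: 59.9
```

```bash
python3 st.py
```

```text
t 12.1833 h -9.73 off [0.19 0.11 0.13] Ftool [ 1.7  0.5 -0. ] Mtool [ 0.01 -0.07  0.03] w 59.88 q [-0.065  0.385  2.194  1.409  0.16  -0.052] axis err deg [ 0.02 -0.09 -0.  ]
```

Emit:
{"api": "carry_out", "payload": {"targets": [[[-3.61, -0.87, 5.94], [-0.08, -0.02, 0.13], 50], [[-7.21, -1.74, 11.87], [-0.16, -0.04, 0.26], 50], [[-10.82, -2.61, 17.81], [-0.24, -0.06, 0.4], 50], [[-14.42, -3.48, 23.75], [-0.32, -0.08, 0.53], 50], [[-18.03, -4.35, 29.68], [-0.4, -0.1, 0.66], 50], [[-21.64, -5.21, 35.62], [-0.48, -0.12, 0.79], 50], [[-25.24, -6.08, 41.55], [-0.56, -0.14, 0.92], 50], [[-28.85, -6.95, 47.49], [-0.64, -0.15, 1.06], 50], [[-32.46, -7.82, 53.43], [-0.72, -0.17, 1.19], 50], [[-36.06, -8.69, 59.36], [-0.8, -0.19, 1.32], 50]]}}

```text
t: 13.02
ee_pos: [562.6, 23.7, 121.1]
orientation: [2.128, 1.82, 0.714]
ft_force: [-0.2, 0.6, -0.3]
width: 59.9
```

```bash
python3 st.py
```

```text
t 13.0167 h -8.18 off [0.09 0.18 0.08] Ftool [ 0.5 -0.4  0.2] Mtool [ 0.15 -0.07  0.02] w 59.89 q [-0.065  0.381  2.196  1.405  0.159 -1.269] axis err deg [ 0.08 -0.02  0.05]
```

Emit:
{"api": "carry_out", "payload": {"targets": [[[-3.61, -0.87, 5.94], [-0.08, -0.02, 0.13], 50], [[-7.21, -1.74, 11.87], [-0.16, -0.04, 0.26], 50], [[-10.82, -2.61, 17.81], [-0.24, -0.06, 0.4], 50], [[-14.42, -3.48, 23.75], [-0.32, -0.08, 0.53], 50], [[-18.03, -4.35, 29.68], [-0.4, -0.1, 0.66], 50], [[-21.64, -5.21, 35.62], [-0.48, -0.12, 0.79], 50], [[-25.24, -6.08, 41.55], [-0.56, -0.14, 0.92], 50], [[-28.85, -6.95, 47.49], [-0.64, -0.15, 1.06], 50]]}}

```text
t: 13.68
ee_pos: [562.0, 23.5, 122.2]
orientation: [0.969, 2.465, 0.435]
ft_force: [0.4, -0.5, 0.3]
width: 59.7
```

```bash
python3 st.py
python3 - <<'E'
from kin import *
ks=snap('side','side4.png')
u=w2px('side',LID)[0].astype(int)
f=lambda im,u:cv2.resize(im[u[1]-50:u[1]+50,u[0]-50:u[0]+50],(400,400),interpolation=cv2.INTER_CUBIC)
cv2.imwrite('pics/z4.png',np.hstack([f(cv2.imread('pics/side0.png')[:,:,::-1],u),f(ks,u)])[:,:,::-1])
E
```

```text
t 13.6833 h -6.93 off [0.16 0.18 0.12] Ftool [-0.7  0.  -0.1] Mtool [0.11 0.1  0.04] w 59.68 q [-0.066  0.378  2.198  1.408  0.159 -2.25 ] axis err deg [0.05 0.07 0.04]
```

View pics/z4.png

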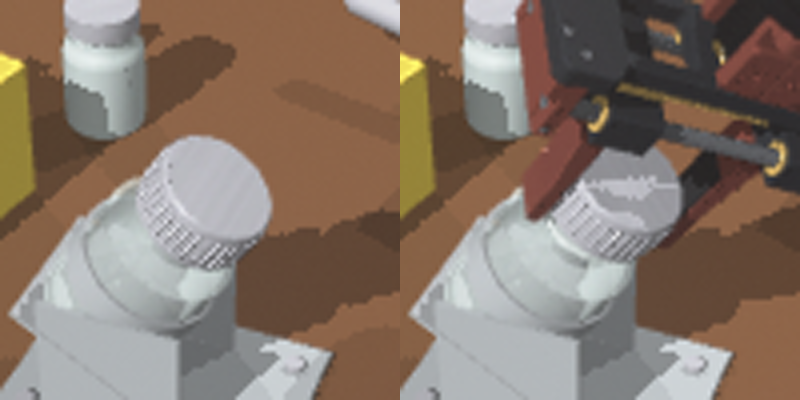

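Emit:
{"api": "carry_out", "payload": {"targets": [[[0, 0, 0], [0, 0, 0], 87.8], [[0, 0, 0], [0, 0, 0], 87.8], [[0, 0, 0], [0, 0, 0], 87.8], [[3.61, 0.87, -5.94], [0, 0, 0], 87.8], [[7.21, 1.74, -11.87], [0, 0, 0], 87.8], [[10.82, 2.61, -17.81], [0, 0, 0], 87.8], [[14.42, 3.48, -23.75], [0, 0, 0], 87.8], [[18.03, 4.35, -29.68], [0, 0, 0], 87.8], [[21.64, 5.21, -35.62], [0, 0, 0], 87.8], [[25.24, 6.08, -41.55], [0, 0, 0], 87.8]]}}

```text
t: 14.57
ee_pos: [562.0, 23.5, 122.2]
orientation: [2.012, 1.917, 0.688]
ft_force: [-0.1, -0.3, -0.3]
width: 87.9
```

Emit:
{"api": "carry_out", "payload": {"targets": [[[3.61, 0.87, -5.94], [0, 0, 0], 87.8], [[7.21, 1.74, -11.87], [0, 0, 0], 87.8], [[10.82, 2.61, -17.81], [0, 0, 0], 87.8], [[14.42, 3.48, -23.75], [0, 0, 0], 87.8], [[18.03, 4.35, -29.68], [0, 0, 0], 87.8], [[21.64, 5.21, -35.62], [0, 0, 0], 87.8], [[25.24, 6.08, -41.55], [0, 0, 0], 87.8], [[28.85, 6.95, -47.49], [0, 0, 0], 87.8], [[32.46, 7.82, -53.43], [0, 0, 0], 87.8], [[36.06, 8.69, -59.36], [0, 0, 0], 87.8]]}}

```text
t: 15.4
ee_pos: [562.0, 23.5, 122.2]
orientation: [-2.943, -0.447, -0.848]
ft_force: [-0.4, 0.4, -0.1]
width: 87.7
```

Emit:
{"api": "carry_out", "payload": {"targets": [[[3.61, 0.87, -5.94], [0, 0, 0], 87.8], [[7.21, 1.74, -11.87], [0, 0, 0], 87.8], [[10.82, 2.61, -17.81], [0, 0, 0], 87.8], [[14.42, 3.48, -23.75], [0, 0, 0], 87.8], [[18.03, 4.35, -29.68], [0, 0, 0], 87.8], [[21.64, 5.21, -35.62], [0, 0, 0], 87.8], [[25.24, 6.08, -41.55], [0, 0, 0], 87.8], [[28.85, 6.95, -47.49], [0, 0, 0], 87.8], [[32.46, 7.82, -53.43], [0, 0, 0], 87.8], [[36.06, 8.69, -59.36], [0, 0, 0], 87.8]]}}

```text
t: 16.23
ee_pos: [562.0, 23.5, 122.2]
orientation: [-2.438, 1.208, -0.596]
ft_force: [-0.4, -0.1, 0.2]
width: 87.5
```

Emit:
{"api": "carry_out", "payload": {"targets": [[[3.61, 0.87, -5.94], [0, 0, 0], 87.8], [[7.21, 1.74, -11.87], [0, 0, 0], 87.8], [[10.82, 2.61, -17.81], [0, 0, 0], 87.8], [[14.42, 3.48, -23.75], [0, 0, 0], 87.8], [[18.03, 4.35, -29.68], [0, 0, 0], 87.8], [[21.64, 5.21, -35.62], [0, 0, 0], 87.8], [[25.24, 6.08, -41.55], [0, 0, 0], 87.8], [[28.85, 6.95, -47.49], [0, 0, 0], 87.8], [[28.85, 6.95, -47.49], [0, 0, 0], 87.8]]}}

```text
t: 16.98
ee_pos: [561.9, 23.5, 122.2]
orientation: [-1.523, 2.118, -0.281]
ft_force: [-0.2, -0.2, -0.1]
width: 87.7
```

```bash
python3 st.py
```

```text
t 16.9833 h -6.96 off [0.05 0.15 0.05] Ftool [ 0.2  0.1 -0.1] Mtool [-0.14 -0.03  0.09] w 87.72 q [-0.068  0.379  2.198  1.406  0.163  2.039] axis err deg [-0.08  0.03 -0.04]
```

Emit:
{"api": "carry_out", "payload": {"targets": [[[3.61, 0.87, -5.94], [0, 0, 0], 87.8], [[7.21, 1.74, -11.87], [0, 0, 0], 80], [[10.3, 2.48, -17], [0, 0, 0], 70], [[10.3, 2.48, -17], [0, 0, 0], 64], [[10.3, 2.48, -17], [0, 0, 0], 58], [[10.3, 2.48, -17], [0, 0, 0], 50], [[10.3, 2.48, -17], [0, 0, 0], 50], [[10.3, 2.48, -17], [0, 0, 0], 50]]}}

```text
t: 17.65
ee_pos: [562.0, 23.5, 122.2]
orientation: [-1.132, 2.33, -0.159]
ft_force: [0.3, 0.6, -0.1]
width: 60.6
```

```bash
python3 st.py
```

```text
t 17.65 h -6.95 off [0.07 0.15 0.06] Ftool [-0.6  0.2  0.3] Mtool [-0.2   0.06  0.04] w 60.6 q [-0.067  0.379  2.198  1.411  0.162  2.376] axis err deg [-0.04  0.07 -0.02]
```

Emit:
{"api": "carry_out", "payload": {"targets": [[[-3.61, -0.87, 5.94], [-0.08, -0.02, 0.13], 50], [[-7.21, -1.74, 11.87], [-0.16, -0.04, 0.26], 50], [[-10.82, -2.61, 17.81], [-0.24, -0.06, 0.4], 50], [[-14.42, -3.48, 23.75], [-0.32, -0.08, 0.53], 50], [[-18.03, -4.35, 29.68], [-0.4, -0.1, 0.66], 50], [[-21.64, -5.21, 35.62], [-0.48, -0.12, 0.79], 50], [[-25.24, -6.08, 41.55], [-0.56, -0.14, 0.92], 50], [[-28.85, -6.95, 47.49], [-0.64, -0.15, 1.06], 50], [[-32.46, -7.82, 53.43], [-0.72, -0.17, 1.19], 50], [[-36.06, -8.69, 59.36], [-0.8, -0.19, 1.32], 50]]}}

```text
t: 18.48
ee_pos: [561.2, 23.3, 123.5]
orientation: [-2.369, 1.309, -0.571]
ft_force: [0.3, -0.3, 0.4]
width: 60.4
```

```bash
python3 st.py
```

```text
t 18.4833 h -5.39 off [0.08 0.11 0.06] Ftool [ 0.5 -0.2 -0.2] Mtool [-0.19 -0.09  0.06] w 60.38 q [-0.068  0.375  2.198  1.379  0.164  1.181] axis err deg [-0.06 -0.02 -0.04]
```

Emit:
{"api": "carry_out", "payload": {"targets": [[[-3.61, -0.87, 5.94], [-0.08, -0.02, 0.13], 50], [[-7.21, -1.74, 11.87], [-0.16, -0.04, 0.26], 50], [[-10.82, -2.61, 17.81], [-0.24, -0.06, 0.4], 50], [[-14.42, -3.48, 23.75], [-0.32, -0.08, 0.53], 50], [[-18.03, -4.35, 29.68], [-0.4, -0.1, 0.66], 50], [[-21.64, -5.21, 35.62], [-0.48, -0.12, 0.79], 50], [[-25.24, -6.08, 41.55], [-0.56, -0.14, 0.92], 50], [[-28.85, -6.95, 47.49], [-0.64, -0.15, 1.06], 50], [[-32.46, -7.82, 53.43], [-0.72, -0.17, 1.19], 50], [[-36.06, -8.69, 59.36], [-0.8, -0.19, 1.32], 50]]}}

```text
t: 19.32
ee_pos: [560.4, 23.1, 124.9]
orientation: [-2.937, -0.312, -0.837]
ft_force: [-0.4, -0.1, 0.4]
width: 60.6
```

```bash
python3 st.py
```

```text
t 19.3167 h -3.83 off [0.13 0.14 0.1 ] Ftool [-0.2 -0.  -0.6] Mtool [ 0.02 -0.21 -0.01] w 60.6 q [-0.068  0.371  2.199  1.35   0.164 -0.012] axis err deg [ 0.   -0.08 -0.01]
```

Emit:
{"api": "carry_out", "payload": {"targets": [[[-3.61, -0.87, 5.94], [-0.08, -0.02, 0.13], 50], [[-7.21, -1.74, 11.87], [-0.16, -0.04, 0.26], 50], [[-10.82, -2.61, 17.81], [-0.24, -0.06, 0.4], 50], [[-14.42, -3.48, 23.75], [-0.32, -0.08, 0.53], 50], [[-18.03, -4.35, 29.68], [-0.4, -0.1, 0.66], 50], [[-21.64, -5.21, 35.62], [-0.48, -0.12, 0.79], 50], [[-25.24, -6.08, 41.55], [-0.56, -0.14, 0.92], 50], [[-28.85, -6.95, 47.49], [-0.64, -0.15, 1.06], 50], [[-32.46, -7.82, 53.43], [-0.72, -0.17, 1.19], 50], [[-36.06, -8.69, 59.36], [-0.8, -0.19, 1.32], 50]]}}

```text
t: 20.15
ee_pos: [559.7, 22.9, 126.2]
orientation: [2.109, 1.837, 0.709]
ft_force: [0.0, 0.2, -0.3]
width: 60.7
```

```bash
python3 st.py
```

```text
t 20.15 h -2.27 off [0.21 0.13 0.14] Ftool [ 0.2 -0.2  0.3] Mtool [ 0.21 -0.07 -0.05] w 60.65 q [-0.067  0.367  2.2    1.34   0.162 -1.223] axis err deg [ 0.07 -0.03  0.04]
```

Emit:
{"api": "carry_out", "payload": {"targets": [[[-3.61, -0.87, 5.94], [-0.08, -0.02, 0.13], 50], [[-7.21, -1.74, 11.87], [-0.16, -0.04, 0.26], 50], [[-10.82, -2.61, 17.81], [-0.24, -0.06, 0.4], 50], [[-14.42, -3.48, 23.75], [-0.32, -0.08, 0.53], 50], [[-18.03, -4.35, 29.68], [-0.4, -0.1, 0.66], 50], [[-21.64, -5.21, 35.62], [-0.48, -0.12, 0.79], 50], [[-25.24, -6.08, 41.55], [-0.56, -0.14, 0.92], 50], [[-28.85, -6.95, 47.49], [-0.64, -0.15, 1.06], 50], [[-32.46, -7.82, 53.43], [-0.72, -0.17, 1.19], 50]]}}

```text
t: 20.9
ee_pos: [558.9, 22.8, 127.4]
orientation: [0.79, 2.514, 0.388]
ft_force: [-0.3, -0.3, 0.6]
width: 60.2
```

```bash
python3 st.py
```

```text
t 20.9 h -0.87 off [0.11 0.19 0.1 ] Ftool [-0.2 -0.1 -0.7] Mtool [0.13 0.1  0.  ] w 60.17 q [-0.068  0.363  2.202  1.341  0.163 -2.324] axis err deg [0.05 0.05 0.04]
```

Emit:
{"api": "carry_out", "payload": {"targets": [[[0, 0, 0], [-0.26, -0.06, 0.42], 50], [[0, 0, 0], [-0.52, -0.12, 0.85], 50], [[0, 0, 0], [-0.52, -0.12, 0.85], 50]]}}

```text
t: 21.15
ee_pos: [558.3, 22.7, 128.2]
orientation: [0.803, 2.51, 0.391]
ft_force: [-0.9, 0.2, -1.2]
width: 60.7
```

```bash
python3 st.py
```

```text
t 21.15 h 0.18 off [0.07 0.18 0.07] Ftool [ 1.2 -0.8  0.6] Mtool [ 0.15  0.08 -0.05] w 60.72 q [-0.068  0.361  2.203  1.33   0.163 -2.303] axis err deg [0.06 0.05 0.04]
```

Emit:
{"api": "carry_out", "payload": {"targets": [[[0, 0, 0], [-0.26, -0.06, 0.42], 50], [[0, 0, 0], [-0.52, -0.12, 0.85], 50], [[0, 0, 0], [-0.52, -0.12, 0.85], 50]]}}

```text
t: 21.4
ee_pos: [557.8, 22.5, 129.1]
orientation: [0.801, 2.511, 0.391]
ft_force: [0.2, -0.3, -1.3]
width: 60.7
```

```bash
python3 st.py;python3 - <<'E'
from kin import *
ks=snap('side','side5.png')
u=w2px('side',LID)[0].astype(int)
f=lambda im,u:cv2.resize(im[u[1]-50:u[1]+50,u[0]-50:u[0]+50],(400,400),interpolation=cv2.INTER_CUBIC)
cv2.imwrite('pics/z5.png',np.hstack([f(cv2.imread('pics/side0.png')[:,:,::-1],u),f(ks,u)])[:,:,::-1])
E
```

```text
t 21.4 h 1.22 off [0.09 0.17 0.08] Ftool [ 0.1 -0.7  1.2] Mtool [ 0.13  0.09 -0.03] w 60.72 q [-0.069  0.358  2.204  1.32   0.164 -2.295] axis err deg [0.06 0.05 0.04]
```

View pics/z5.png

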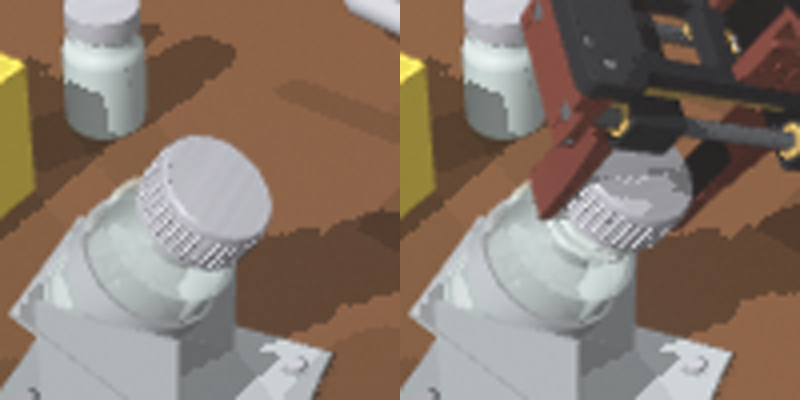

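Emit:
{"api": "carry_out", "payload": {"targets": [[[0, 0, 0], [-0.26, -0.06, 0.42], 50], [[0, 0, 0], [-0.52, -0.12, 0.85], 50], [[0, 0, 0], [-0.52, -0.12, 0.85], 50]]}}

```text
t: 21.7
ee_pos: [557.3, 22.4, 130.0]
orientation: [0.8, 2.511, 0.39]
ft_force: [-0.1, -0.4, -0.4]
width: 60.3
```

Emit:
{"api": "carry_out", "payload": {"targets": [[[0, 0, 0], [-0.26, -0.06, 0.42], 50], [[0, 0, 0], [-0.52, -0.12, 0.85], 50], [[0, 0, 0], [-0.52, -0.12, 0.85], 50]]}}

```text
t: 21.95
ee_pos: [556.7, 22.3, 130.8]
orientation: [0.8, 2.511, 0.39]
ft_force: [0.4, 0.1, -0.6]
width: 60.1
```

```bash
python3 st.py
```

```text
t 21.95 h 3.22 off [0.1  0.18 0.09] Ftool [0.1 0.  0.7] Mtool [ 0.14  0.13 -0.  ] w 60.07 q [-0.07   0.353  2.205  1.299  0.165 -2.275] axis err deg [0.06 0.05 0.04]
```

Emit:
{"api": "carry_out", "payload": {"targets": [[[0, 0, 0], [-2.6, -0.6, 4.2], 50], [[0, 0, 0], [-6.2, -1.5, 10.2], 50], [[0, 0, 0], [-11.3, -2.7, 18.7], 50], [[0, 0, 0], [-16.5, -4, 27.1], 50], [[0, 0, 0], [-21.6, -5.2, 35.6], 50], [[0, 0, 0], [-26.8, -6.5, 44.1], 50], [[0, 0, 0], [-30.9, -7.4, 50.9], 50], [[0, 0, 0], [-30.9, -7.4, 50.9], 50]]}}

```text
t: 22.62
ee_pos: [525.8, 14.8, 182.8]
orientation: [0.799, 2.51, 0.391]
ft_force: [0.8, -0.4, 0.1]
width: 60.3
```

```bash
python3 st.py;python3 - <<'E'
from kin import *
snap('side','side6.png')
o=monitor.get_obs();R0=Ro.from_rotvec(o['orientation']);P0=o['ee_pos']
best=None
for yw in range(0,360,2):
    y=np.array([np.cos(np.radians(yw)),np.sin(np.radians(yw)),0]);z=np.array([0,0,-1.])
    R=Ro.from_matrix(np.c_[np.cross(y,z),y,z]);w=(R*R0.inv()).as_rotvec()
    if best is None or np.linalg.norm(w)<np.linalg.norm(best[1]): best=(yw,w)
yw,w=best;print(yw,np.degrees(w).round(2),np.degrees(np.linalg.norm(w)))
P1=np.array([465,266.5,150]);print('d',(P1-P0).round(1))
q=o['qpos']
for s in np.linspace(0,1,9):
    q,e=ik(P0+s*(P1-P0),Ro.from_rotvec(w*s)*R0,q);print(s,q.round(2),round(e,5))
q,e=ik(np.array([465,266.5,25]),Ro.from_rotvec(w)*R0,q);print(q.round(2),e)
E
```

```text
t 22.6167 h 64.17 off [0.52 0.26 0.36] Ftool [-0.9  0.1  0.3] Mtool [ 0.11  0.05 -0.  ] w 60.35 q [-0.096  0.198  2.238  0.803  0.241 -1.791] axis err deg [0.06 0.14 0.06]
54 [-7.23 31.29 -0.67] 32.12116432950744
d [-61.  251.7 -32.3]
0.0 [-0.1   0.2   2.24  0.81  0.24 -1.79] 0.0
0.125 [ 0.    0.2   2.21  0.41  0.27 -1.32] 0.0
0.25 [ 0.09  0.21  2.18  0.17  0.34 -1.  ] 0.0
0.375 [ 0.18  0.22  2.14  0.04  0.43 -0.8 ] 0.0
0.5 [ 0.26  0.25  2.1  -0.02  0.52 -0.68] 0.0
0.625 [ 0.33  0.28  2.05 -0.04  0.61 -0.59] 0.0
0.75 [ 0.39  0.31  2.   -0.04  0.69 -0.53] 0.0
0.875 [ 0.45  0.35  1.94 -0.02  0.78 -0.48] 0.0
1.0 [ 0.5   0.39  1.88 -0.    0.87 -0.44] 0.0
[ 0.5   0.6   1.92  0.    0.61 -0.44] 3.9790393202565614e-15
```

View pics/side6.png

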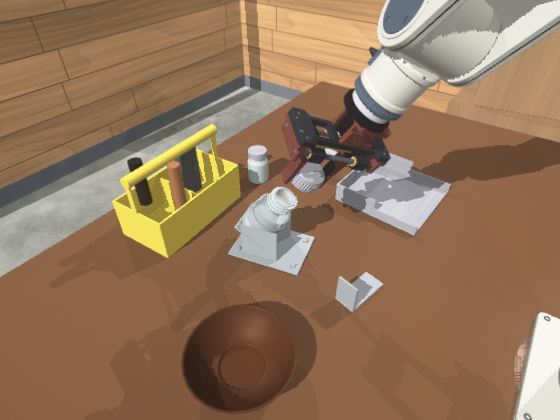

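Emit:
{"api": "carry_out", "payload": {"targets": [[[-0.4, 1.6, 0], [-3, 12.6, 2], 50], [[-0.7, 3.1, -0.1], [-6, 25, 4], 50], [[-1.4, 6.3, -0.1], [-12, 50, 6], 50], [[-2.2, 9.4, -0.2], [-18, 75, 6], 50], [[-2.9, 12.5, -0.3], [-24, 100, 4], 50], [[-3.6, 15.6, -0.3], [-30, 126, 0], 50], [[-4.3, 18.8, -0.4], [-36, 151, -4], 50], [[-5, 21.9, -0.5], [-42, 176, -8], 50], [[-5.8, 25, -0.5], [-49, 201, -16], 50], [[-6.5, 28.2, -0.6], [-55, 226, -24], 50]]}}

```text
t: 23.5
ee_pos: [470.2, 243.0, 157.0]
orientation: [0.954, 2.948, 0.043]
ft_force: [0.9, 0.1, -0.6]
width: 60.3
```

Emit:
{"api": "carry_out", "payload": {"targets": [[[-0.7, 3.1, -0.1], [-6, 25.7, -8.3], 50], [[-0.7, 3.1, -0.1], [-6, 25.7, -8.3], 50], [[-0.7, 3.1, -0.1], [-6, 25.7, -8.3], 50]]}}

```text
t: 23.75
ee_pos: [464.5, 267.9, 147.9]
orientation: [-0.967, -2.986, 0.0]
ft_force: [-0.1, -0.2, -0.1]
width: 60.6
```

Run:
```python
from kin import *
a=snap('side','side7.png');b=snap('top','top7.png')
o=monitor.get_obs();R=Ro.from_rotvec(o['orientation']);print(o['t'],o['ee_pos'],R.apply([0,0,1]).round(4),o['width'],o['ft_force'])
for c in('side','top'):
  for q in('bowl_in','lid_center'):
    print(c,q,[(x['confidence'],cam2w(c,x['point']).round(1)) for x in place_of(q,c)[:2]])
cv2.imwrite('pics/z7.png',np.hstack([cv2.resize(a[180:420,100:380],(400,343)),cv2.resize(b[180:340,90:277],(400,343))])[:,:,::-1])
```

```text
23.85 [464.36207777 266.13594698 148.67639066] [-2.6e-03  4.0e-04 -1.0e+00] 60.509279795959245 [ 0.41664876 -0.4536404  -0.08784385]
side bowl_in [(0.89, array([462.9, 269.2,   3.6])), (0.56, array([549.3,  22.4, 142.3]))]
side lid_center [(0.71, array([465.9, 268.5, 168.7])), (0.48, array([ 443.3, -280.7,    1.3]))]
top bowl_in [(0.81, array([463.2, 263.3,   5.1]))]
top lid_center [(0.36, array([468.8, 268.2, 163.6]))]
```

View pics/z7.png

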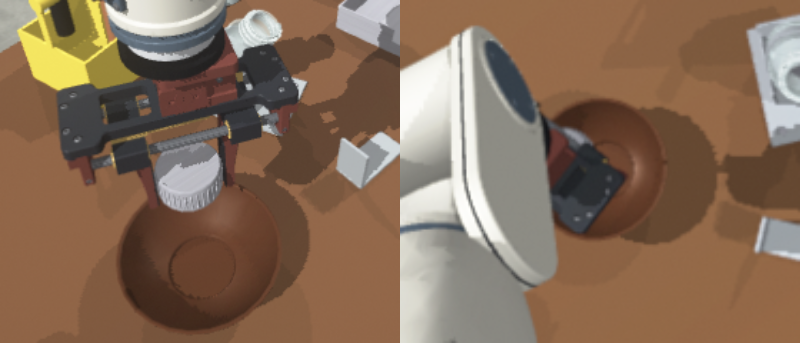

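Emit:
{"api": "carry_out", "payload": {"targets": [[[0, 0, 0], [0, 0.3, -15], 50], [[0, 0, 0], [0, 0.3, -32], 50], [[0, 0, 0], [0, 0.3, -49], 50], [[0, 0, 0], [0, 0.3, -66], 50], [[0, 0, 0], [0, 0.3, -83], 50], [[0, 0, 0], [0, 0.3, -98], 50], [[0, 0, 0], [0, 0.3, -110], 50], [[0, 0, 0], [0, 0.3, -118], 50], [[0, 0, 0], [0, 0.3, -122], 50], [[0, 0, 0], [0, 0.3, -122], 50]]}}

```text
t: 24.88
ee_pos: [464.7, 266.6, 26.9]
orientation: [-0.972, -2.985, 0.001]
ft_force: [-0.4, -0.6, -0.7]
width: 60.2
```

Run:
```python
from kin import *
a=snap('side','side8.png')
o=monitor.get_obs();print(o['t'],o['ee_pos'],o['width'],o['ft_force'])
cv2.imwrite('pics/z8.png',cv2.resize(a[260:420,150:340],(760,640))[:600,:,::-1])
```

```text
24.9333 [465.01038531 266.81246034  27.45511792] 60.60860487298471 [-0.30541838  0.08280581  0.23380744]
```

View pics/z8.png

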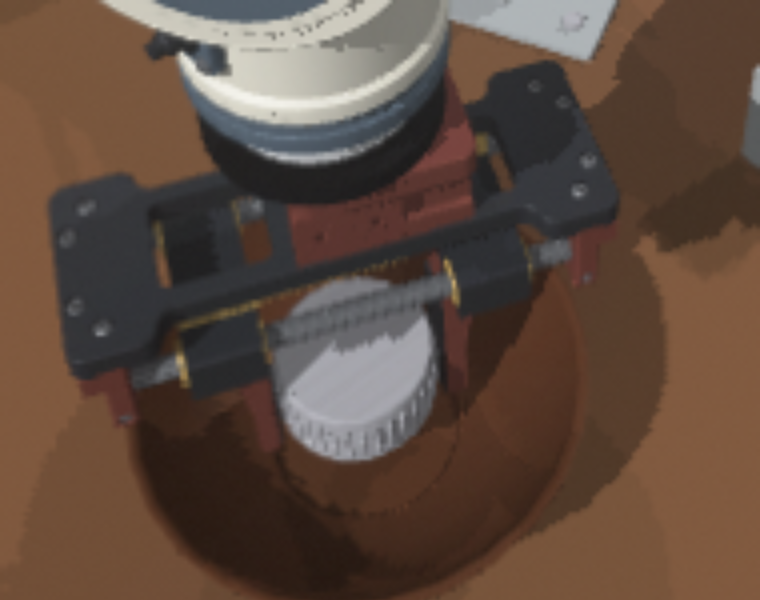

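Emit:
{"api": "carry_out", "payload": {"targets": [[[0, 0, 0], [0, 0, -3], 50], [[0, 0, 0], [0, 0, -6], 50], [[0, 0, 0], [0, 0, -7], 50], [[0, 0, 0], [0, 0, -7], 50]]}}

```text
t: 25.27
ee_pos: [464.9, 266.9, 20.4]
orientation: [-0.971, -2.986, -0.0]
ft_force: [-0.9, -0.4, -0.3]
width: 60.2
```

Emit:
{"api": "carry_out", "payload": {"targets": [[[0, 0, 0], [0, 0, 0], 63], [[0, 0, 0], [0, 0, 0], 66], [[0, 0, 0], [0, 0, 0], 66], [[0, 0, 0], [0, 0, 0], 66]]}}

```text
t: 25.6
ee_pos: [465.0, 267.0, 20.5]
orientation: [-0.972, -2.986, -0.0]
ft_force: [0.0, -0.3, -0.4]
width: 66.0
```

Run:
```python
from kin import *
a=snap('side','side9.png')
o=monitor.get_obs();print(o['t'],o['ee_pos'],o['width'],o['ft_force'])
cv2.imwrite('pics/z9.png',cv2.resize(a[260:420,150:340],(760,640))[:600,:,::-1])
```

```text
25.65 [464.97682499 266.96807088  20.48948312] 65.88321046405156 [-0.6958533   0.65458806 -0.07103044]
```

View pics/z9.png

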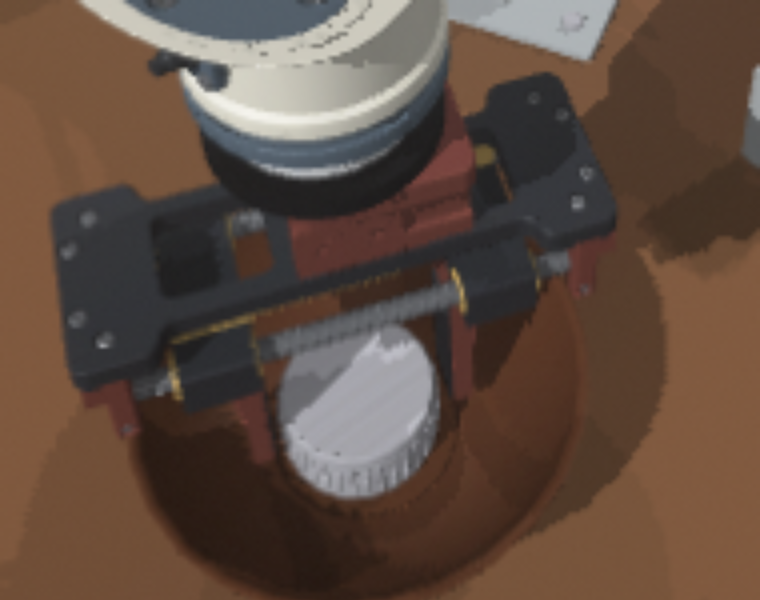

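The lid (centre near pixel 360,410 in the crop) has dropped onto the bowl floor. Now I retreat straight up.

Emit:
{"api": "carry_out", "payload": {"targets": [[[0, 0, 0], [0, 0, 6], 66], [[0, 0, 0], [0, 0, 20], 66], [[0, 0, 0], [0, 0, 40], 66], [[0, 0, 0], [0, 0, 65], 66], [[0, 0, 0], [0, 0, 95], 66], [[0, 0, 0], [0, 0, 125], 66], [[0, 0, 0], [0, 0, 155], 66], [[0, 0, 0], [-10, -15, 180], 66], [[0, 0, 0], [-30, -40, 195], 66], [[0, 0, 0], [-50, -70, 200], 66]]}}

```text
t: 26.48
ee_pos: [416.0, 197.5, 223.4]
orientation: [0.969, 2.986, 0.006]
ft_force: [0.2, 0.6, -0.5]
width: 66.0
```

Emit:
{"api": "carry_out", "payload": {"targets": [[[0, 0, 0], [-5, -25, 5], 66], [[0, 0, 0], [-5, -50, 5], 66], [[0, 0, 0], [-5, -75, 5], 66], [[0, 0, 0], [-5, -75, 5], 66], [[0, 0, 0], [-5, -75, 5], 66]]}}

```text
t: 26.9
ee_pos: [409.8, 121.1, 225.9]
orientation: [-0.975, -2.985, -0.001]
ft_force: [-0.5, 0.1, -0.2]
width: 66.2
```

Run:
```python
from kin import *
a=snap('side','side10.png');b=snap('top','top10.png')
o=monitor.get_obs();print(o['t'],o['ee_pos'],o['width'],o['ft_force'],abs(o['qvel']).max())
for c in('side','top'):
  for q in('bowl_in','lid_center','pan_floor','caddy','spare_jar','angle'):
    print(c,q,[(x['confidence'],cam2w(c,x['point']).round(1)) for x in place_of(q,c)[:2]])
```

```text
27.0 [410.07559881 122.26880015 225.67230894] 66.09377533967651 [-1.30435018 -0.13176663  0.23053149] 0.015125422051195912
side bowl_in [(0.86, array([461.9, 267.2,   9. ])), (0.36, array([ 7.531e+02, -1.470e+02,  2.000e-01]))]
side lid_center []
side pan_floor [(0.62, array([ 445.1, -281.3,    0.5]))]
side caddy [(0.7, array([798.1,  58. ,   0.9]))]
side spare_jar [(0.84, array([ 754.6, -147.4,   -1.6]))]
side angle [(0.66, array([378. ,  31.4,  -1.8]))]
top bowl_in []
top lid_center []
top pan_floor [(0.64, array([ 450.2, -283.3,    2.9]))]
top caddy [(0.86, array([801. ,  62.8,  -3. ]))]
top spare_jar [(0.64, array([ 7.523e+02, -1.485e+02, -2.000e-01]))]
top angle [(0.95, array([373.9,  24.7,   1.9]))]
```

View pics/side10.png

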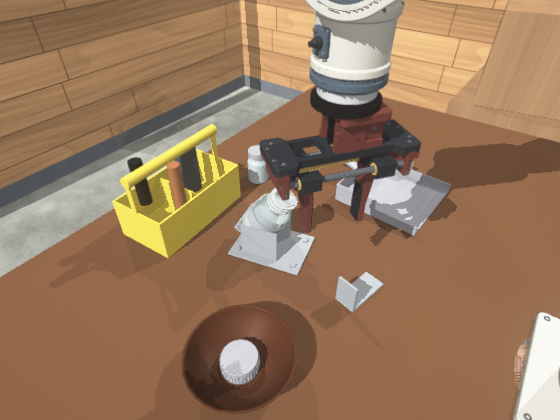

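View pics/top10.png

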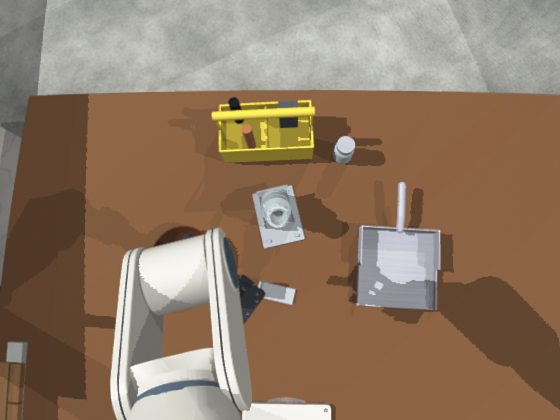

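The lid lies flat and centred in the bowl (side view 240,361), the jar is open (283,198), and the bystanders are in place. The arm is clear of everything.

```bash
python3 -c "
from workcell import order;print(order.close_job())"
```

```text
the job is handed in; nothing more can be done
None
```

The jar is open and its lid is lying in the brown bowl. I handed the job in at about 27 s of the 72 s allowed; it gave no verdict.

**Unscrewing:** I turned the lid about 693° in three gripped strokes, raising the gripper 8 mm a turn with it. I then pulled gently for 4 mm, more than the 1.8 mm play, and felt only about 1 N, so the thread had let go. The wrist force never read above about 5 N at any check.

**Placing:** I lifted the lid off along the jar's axis and lowered it into the bowl. I let it go about 15–20 mm above the bowl floor.

**Last checks:**
- **Lid:** the side picture shows it flat and centred in the upright bowl.
- **Bystanders:** the dustpan, caddy, small jar and angle bracket measured within about 5 mm of where they started, which is within the measuring error.
- **Arm:** it stood still and clear of everything when I handed in.

**What the checks could not confirm:**
- **Lid position:** the network did not find the lid in either final picture, and the arm hid the bowl from the top camera. The lid's place therefore rests on the side picture alone.
- **First stroke:** a picture check of the lid's rise after it was inconclusive, because the shift was only about 1 pixel. Later pictures showed the rise clearly.

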